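# Swap the guide shaft of a receipt-printer mechanism

### The arm

A 6-joint arm with a two-finger parallel gripper is mounted at the origin on the work surface. World frame = base frame: x ahead of the robot, y to its left, z up, the work surface at z = 0. Lengths are in mm, angles in rad, forces in N, time in s.
With the tool pointing down it reaches from about 300 to 775 mm from the base axis. Payload 14.6 kg.
Tool frame: the origin (TCP) lies on the centre line of the jaws, within the pads' length; the fingertips stand manip.tcp_to_tips ahead of it and the grasp point (between the pads) lies 5 mm behind it (manip.tcp_to_tips is the distance from the TCP to the fingertips, in mm); z points along the fingers, y is the direction in which the jaws open and shut (so a half turn about z gives the same grasp; the last joint's range is limited). The gripper opens to 94 mm and grips with 3 to 60 N. Pads are 16 mm wide; open, the fingers measure 119 mm over their backs; the gripper's body (75 mm by 177 mm) begins 78 mm behind the grasp point.
Start: joints at [1.208, 0.3, 1.521, -0, 1.321, -0.067], TCP at [160.325, 526.104, 219.446] pointing down, gripper open.
Joint ranges: [-3.03, 3.03], [-0.79, 2.21], [0.23, 2.52], [-1.04, 4.18], [0, 3.07], [-2.55, 2.55]. Speed limits (rad/s): [2.22, 2.22, 2.57, 3.14, 3.14, 3.14].

### API

Orientations are given as [roll, pitch, yaw] about the fixed x, y, z axes, in that order (R = Rz(yaw) Ry(pitch) Rx(roll)).
In Python, from cell import manip, optics, workorder gives the robot as it stands. The module is installed in compiled form; this text tells all that it offers.
- The arm moves only by the tool jog_arm, never from a script. Its argument "deltas" is text: rows parted by semicolons, each of 5 numbers parted by spaces: the shift along the tool's x, y, z in mm, then the turn about the tool's z in rad, then the finger opening in mm, from 0 to 94. In form: tx ty tz twist grip; .... A call has exactly 10 rows; each row is the pose to reach, as a shift and turn from the pose commanded when the call began, along the tool's axes at that moment; what a row does not reach only later rows make up. A row lasts 1/8 s, in which the tool goes at most 62.5 mm and 10.7 degrees, less where a joint would pass 70% of its speed; a pose out of reach is approached as far as the arm can. A call with a gripper value outside its range is refused whole. The fingers move at their own pace and stop on an object; "squeeze" is the grip in N (left out, the last holds). Time passes only in rows, so rows that repeat a pose let the fingers close, or fill a call up. It gives the time, the measured TCP pose, the force and the opening at its end, in the units of the state.
- manip.read_state(): the state, without advancing time (a new reading comes with each control period).
- optics.camera(name): name is "side" or "top"; returns (picture, depth): 420x560x3 uint8, red, green, blue; 420x560 float32, mm along the optical axis (not along the pixel's ray), 0 where there is no reading.
- optics.get_calibration(name): a dict with "intrinsics" (3x3 intrinsics, pixels), "dist_coeffs" ([k1, k2, p1, p2, k3] as OpenCV has them; the pictures are not rectified), "R" (3x3) and "t" (3): a world point X has camera coordinates R X + t. Camera axes: x right, y down, z forward; pixel columns grow to the right and rows downward; lengths in mm; the calibration is good to about 2 mm. A picture is of the moment at which its call begins. get_calibration takes no time and is no camera call.
- workorder.sign_off(): hands the job in, once; it reports no verdict.
The state is a dict: "clock": time; "joints": joint angles; "qd": joint speeds; "effort": joint torques, N m; "eef_pos": TCP position; "eef_rot": TCP orientation; "wrist_force": force on the tool from outside, world axes, zero at the start; "moment": the same for the moment, N m; "finger_gap": finger opening in mm.
Only numpy, scipy, OpenCV 4.12 (cv2) and the standard library are available. Lean on these libraries where they do the work, as an engineer would, in place of code of your own. Each camera call takes 0.05 s, during which the arm holds its last target.

### The job

The receipt-printer mechanism standing on end needs a new guide shaft: draw the worn shaft up out of its two bronze bushings and drop it end-down into the narrow grey scrap tube. Then take the new shaft, the long plain one in the wooden rack, thread it from above through the upper bushing and on through the lower one, and finish while holding it there, still and upright, with about a centimetre of it showing below the lower bushing so that the retaining clip can be fitted; do not let go. Leave the worn shaft in the tube and everything else where it is.

Things in the scene. Friction and masses are not known exactly. Their poses are not given: they have to be found in the camera images.
- new_shaft: the new guide shaft: plain bright steel rod, 10 mm in diameter, 200 mm long, 1 mm chamfer and a thin clip groove at either end, about 120 g, loose; at the start it stands upright in one of the three holes of the rack, its lower end 10 mm above the bench. Origin at the centre of its lower end, z up along the rod
- worn_shaft: the worn guide shaft: same 10 mm x 200 mm steel rod with two dull bands at mid-length, about 120 g, loose; at the start it stands on the bench, upright through both bushings of the printer mechanism. Origin at the centre of its lower end, z up along the rod
- frame: the printer mechanism, fixed to the bench: two level steel side plates 108 x 132 mm (x, y), 3 mm thick, undersides 45 and 140 mm above the bench, on two support bars, joined by a web on the -x side; gears on the upper plate reach 150 mm, nothing stands above 151 mm. Origin on the bench, on the bushings' common vertical axis, z up
- upper_mouth (a point): centre of the top of the upper bushing, 151 mm above the bench, on the vertical axis of both bushings; z up. The bushing is bronze, 16 mm long (135 to 151 mm above the bench), bore 11.5 mm right through, flange 26 mm in diameter, its top countersunk from 19 mm diameter down to the bore within 4 mm
- lower_under (a point): centre of the underside of the lower bushing, 40 mm above the bench, straight below the upper bushing; z up. Same bushing, from 40 to 56 mm above the bench, countersunk top, bore right through; open space beneath it down to the bench
- tube: narrow grey upright scrap tube, open at the top, fixed to the bench: 120 mm tall, outside diameter 36 mm, inside diameter 30 mm, inner floor 8 mm above the bench, on a round foot 76 mm in diameter. Origin at the centre of its underside, z up
- rack: wooden block 56 x 156 x 50 mm fixed to the bench, with three upright blind holes 11.8 mm in diameter and 40 mm deep in a row along its long side (its y axis), 48 mm apart, the middle one at its centre; each holds one shaft. Origin at the centre of its underside, z up
- roller_shaft: steel shaft 10 mm in diameter, 130 mm long, with two black rubber rollers 24 mm in diameter on it; stands in the rack, not wanted; origin at the centre of its lower end, z up along it
- gear_shaft: steel shaft 10 mm in diameter, 120 mm long, with a white toothed gear 32 mm in diameter near its top; stands in the rack, not wanted; origin at the centre of its lower end, z up along it
- carriage: open black plastic print carriage, 62 x 68 x 40 mm, lying on the bench; origin at the centre of its underside; leave it alone
- ink_cartridge: black ink cartridge, 68 x 20 x 48 mm, standing on the bench; origin at the centre of its underside; leave it alone
- screwdriver: screwdriver with black handle, 190 mm long, 26 mm thick, lying on the bench; origin at mid-length on its underside, x towards the tip; leave it alone
- red_cup: red plastic cup, 60 mm in diameter, 65 mm tall, on the bench; origin at the centre of its underside; leave it alone
- brush: flat brush with wooden handle, 160 mm long, lying on the bench; origin at mid-length on its underside, x towards the bristles; leave it alone
Mind the look-alikes: they are no part of the job. Of the things shaped like the tube, the grey one is meant.

How it is judged (in metres and radians):
On the way, in this order (a step that is already met when the one before it is completed fails the run):
1. the worn shaft stands in the scrap tube, let go (horizontal distance between worn_shaft and tube below 0.015 m and height (world z) of worn_shaft below 0.02 m and angle between worn_shaft's own z axis and vertical below 0.3 rad and contact force between worn_shaft and the fingers below 0.1 N and linear speed of worn_shaft below 0.05 m/s), for 0.2 s.
2. the new shaft, held, has passed through the upper bushing (z of new_shaft in the frame of upper_mouth below -0.018 m and horizontal distance between new_shaft and upper_mouth below 0.008 m and contact force between new_shaft and the fingers above 1 N), for 0.1 s.
At the end, for the whole second after the job is handed in: The gripper still holds the new shaft, at rest, through both bushings (within 3.5 mm and 0.05 rad of their axis), its lower end 3 to 20 mm below the lower bushing and off the bench; the worn shaft stands at rest in the scrap tube, let go, its lower end under 20 mm above the bench (z of new_shaft in the frame of lower_under between -0.02 and -0.003 m and horizontal distance between new_shaft and lower_under below 0.0035 m and angle between the z axis of new_shaft and the z axis of lower_under, either way round below 0.05 rad and contact force between new_shaft and the fingers above 2 N and linear speed of new_shaft below 0.02 m/s and horizontal distance between worn_shaft and tube below 0.015 m and height (world z) of worn_shaft below 0.02 m and angle between worn_shaft's own z axis and vertical below 0.3 rad and linear speed of worn_shaft below 0.03 m/s and contact force between worn_shaft and the fingers below 0.1 N); the arm keeps its last pose, push and grip.
It fails at once if a shaft that is not wanted is moved more than 25 mm (distance of any of roller_shaft, gear_shaft from where it was at the start of the episode above 0.025 m).
It fails at once if another thing on the bench is moved more than 25 mm (distance of any of carriage, ink_cartridge, screwdriver, red_cup, brush from where it was at the start of the episode above 0.025 m).
It also fails if it takes over 56 s, if anything falls off the work surface, if the arm or the gripper's body presses on something with over 40 N, if the wrist force passes 120 N, or if a joint passes its speed limit or range.

## Working session

There is one attempt and no reset: what is moved stays moved. The work goes in short steps, Python scripts to look and compute and a tool call to move; the robot and the scene stay as the last step left them, time stands still between calls to the robot, and variables do not carry over. Pictures are saved under pics/ and viewed, and the job is handed in when it is done.

Besides the shell and the picture viewer there is one more tool, called in YAML: its name, and indented under it one key for each argument. jog_arm: Moves the arm, as the interface text tells. Its arguments: {"type":"object","properties":{"deltas":{"type":"string"},"squeeze":{"type":"number"}},"required":["deltas"]}

```bash
mkdir -p pics; python3 - <<'E'
from cell import manip, optics, workorder
import cv2, numpy as np
print(manip.read_state(), manip.tcp_to_tips)
for n in("side","top"):
    p,d=optics.camera(n); cv2.imwrite(f"pics/{n}0.png",p[:,:,::-1]); np.savez(f"{n}0.npz",p=p,d=d)
    print(n,optics.get_calibration(n))
E
```

```text
{'clock': 0.0, 'joints': array([ 1.20839036e+00,  3.00489030e-01,  1.52157032e+00, -3.30321165e-05,
        1.32069055e+00, -6.66158328e-02]), 'qd': array([ 0.00103437, -0.00163428, -0.00059324, -0.00011194,  0.00127946,
       -0.00071227]), 'effort': array([ 5.19405803e-04, -5.31814992e+01, -3.52747321e+01,  7.08957645e-02,
        2.44008604e-02, -9.30212195e-05]), 'eef_pos': array([160.2561319 , 525.88324281, 218.88103606]), 'eef_rot': array([-3.14043584e+00, -4.51100866e-05,  2.84581069e+00]), 'wrist_force': array([ 0.49885438, -1.02270272,  0.31664116]), 'moment': array([-0.02617828,  0.0200306 ,  0.01315119]), 'finger_gap': 93.99219175151026} 14.0
side {'intrinsics': array([[411.36033417,   0.        , 278.68191821],
       [  0.        , 411.36033417, 210.38780364],
       [  0.        ,   0.        ,   1.        ]]), 'dist_coeffs': array([0.02137904, 0.        , 0.        , 0.        , 0.        ]), 'R': array([[ 0.78822777, -0.6153312 ,  0.00803061],
       [-0.31798458, -0.4184355 , -0.85076291],
       [ 0.52686126,  0.66804135, -0.52548832]]), 't': array([-464.50241721,  255.16451448,  666.82133128])}
top {'intrinsics': array([[455.81572693,   0.        , 281.72823983],
       [  0.        , 455.81572693, 207.79008418],
       [  0.        ,   0.        ,   1.        ]]), 'dist_coeffs': array([-0.10916778,  0.        ,  0.        ,  0.        ,  0.        ]), 'R': array([[-0.01265108, -0.99988116, -0.00881025],
       [-0.99141765,  0.01368959, -0.13001399],
       [ 0.13011915,  0.00708982, -0.99147302]]), 't': array([ -48.49428517,  572.53343515, 1297.77974012])}
```

View pics/side0.png

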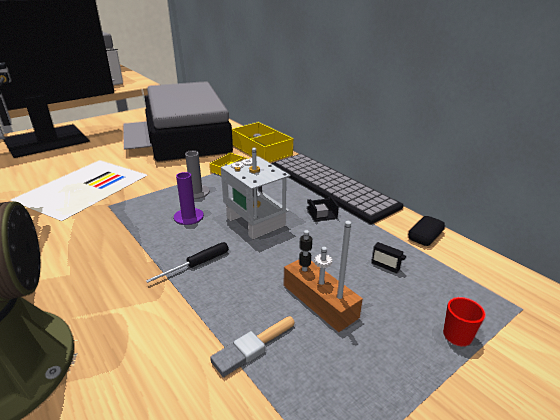

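View pics/top0.png

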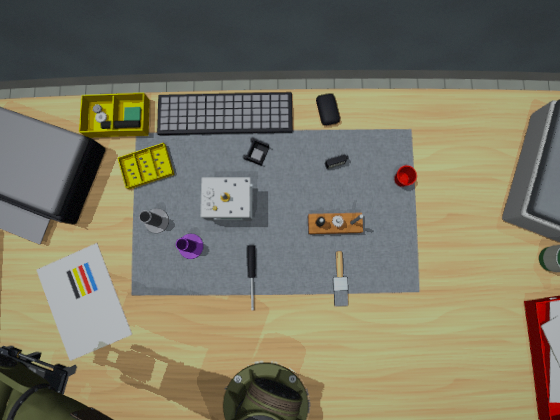

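```bash
cat > h.py <<'E'
import numpy as np, cv2
from cell import manip, optics
C={n:optics.get_calibration(n) for n in("side","top")}
def ray(n,u,v):
    c=C[n]; q=cv2.undistortPoints(np.array([[[u,v]]],float),c["intrinsics"],c["dist_coeffs"])[0,0]
    d=c["R"].T@np.array([q[0],q[1],1]); o=-c["R"].T@c["t"]; return o,d
def atz(n,u,v,z):
    o,d=ray(n,u,v); return o+d*(z-o[2])/d[2]
def proj(n,X):
    c=C[n]; return cv2.projectPoints(np.array(X,float).reshape(-1,1,3),cv2.Rodrigues(c["R"])[0],c["t"],c["intrinsics"],c["dist_coeffs"])[0].reshape(-1,2)
def cloud(n,d):
    c=C[n]; h,w=d.shape; vv,uu=np.mgrid[0:h,0:w]
    q=cv2.undistortPoints(np.stack([uu,vv],-1).reshape(-1,1,2).astype(float),c["intrinsics"],c["dist_coeffs"]).reshape(h,w,2)
    P=np.dstack([q,np.ones((h,w))])*d[...,None]
    return (P-c["t"])@c["R"]
def tri(a,b):
    o1,d1=ray("side",*a);o2,d2=ray("top",*b)
    A=np.stack([d1,-d2],1);s=np.linalg.lstsq(A,o2-o1,rcond=None)[0]
    p,q=o1+d1*s[0],o2+d2*s[1]; return (p+q)/2,np.linalg.norm(p-q)
def crop(img,u,v,w,h,k,f):
    c=img[v:v+h,u:u+w,::-1]; cv2.imwrite(f,cv2.resize(c,None,fx=k,fy=k,interpolation=cv2.INTER_CUBIC))
E
python3 - <<'E'
from h import *
t=np.load("top0.npz");s=np.load("side0.npz")
crop(t["p"],130,165,130,100,6,"pics/c1.png")
crop(t["p"],295,195,80,50,8,"pics/c2.png")
crop(s["p"],170,140,130,100,6,"pics/c3.png")
crop(s["p"],275,210,100,120,5,"pics/c4.png")
E
```

```text
(no output)
```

View pics/c1.png

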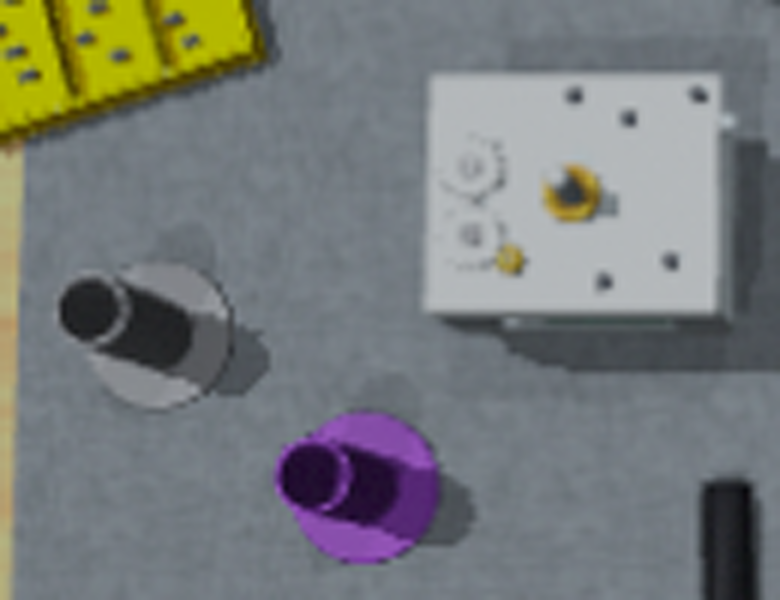

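View pics/c2.png

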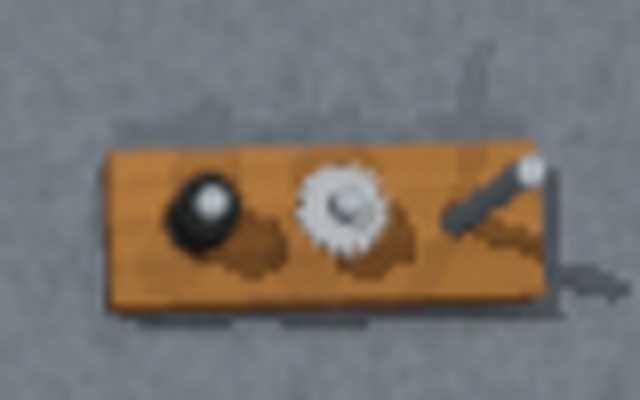

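View pics/c3.png

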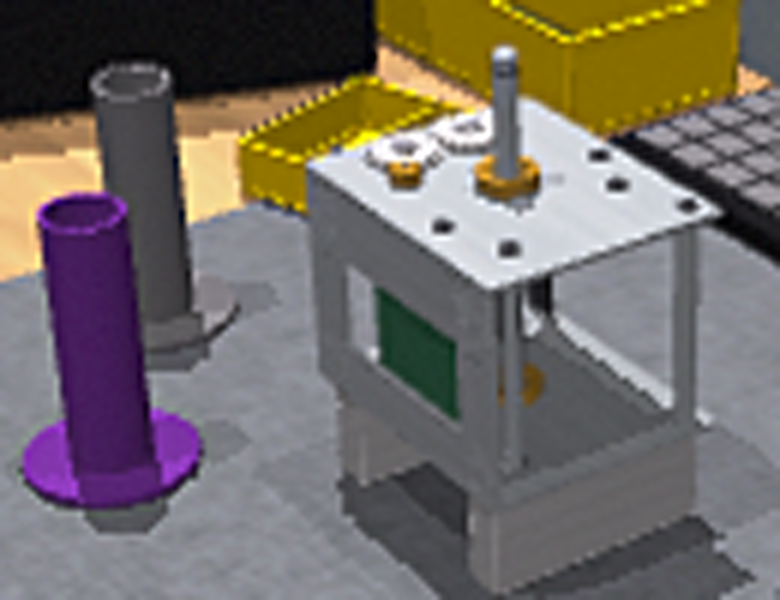

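View pics/c4.png

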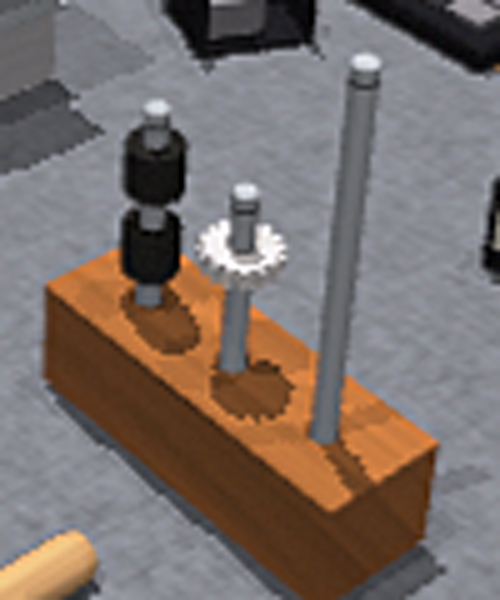

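```bash
python3 - <<'E'
from h import *
np.set_printoptions(precision=1,suppress=True)
def m(u0,v0,k,x,y): return (u0+(x+.5)/k-.5, v0+(y+.5)/k-.5)
T={"tube":(m(170,140,6,132,82),m(130,165,6,94,311),120),"worn":(m(170,140,6,505,53),m(130,165,6,556,181),200),
"new":(m(275,210,5,366,63),m(295,195,8,531,172),210),"bush":(m(170,140,6,508,176),m(130,165,6,572,193),151)}
for k,(a,b,z) in T.items(): print(k,tri(a,b),"side@z",atz("side",*a,z),"top@z",atz("top",*b,z))
t=np.load("top0.npz");P=cloud("top",t["d"])
s=np.load("side0.npz");Q=cloud("side",s["d"])
# plate top centre etc
X=P.reshape(-1,3);Y=Q.reshape(-1,3)
def circ(X,lo,hi,c,r):
    m=(X[:,2]>lo)&(X[:,2]<hi)&(np.hypot(X[:,0]-c[0],X[:,1]-c[1])<r); return X[m]
c=T["worn"]; p=tri(c[0],c[1])[0]
for A in(X,Y):
    q=circ(A,141,149,p,130); print("plate",len(q),q.min(0),q.max(0)); 
    pl=circ(A,136,148,p,130)
    r,sz,ang=cv2.minAreaRect(q[:,:2].astype(np.float32)); print(r,sz,ang)
    q=circ(A,160,205,p,30); print("worn pts",len(q),q.mean(0),np.median(q,0),q[:,2].max())
p=tri(*T["new"][:2])[0]
for A in(X,Y):
    q=circ(A,170,215,p,25); print("new pts",len(q),np.median(q,0))
    q=circ(A,70,110,p,25); print("new pts low",len(q),np.median(q,0))
    q=circ(A,47,54,p,150);q=q[q[:,0]<560]; print("rack",cv2.minAreaRect(q[:,:2].astype(np.float32)))
p=tri(*T["tube"][:2])[0]
for A in(X,Y):
    q=circ(A,117,123,p,30); print("tube",len(q),q.mean(0),cv2.minAreaRect(q[:,:2].astype(np.float32)) if len(q)>3 else 0)
    q=circ(A,20,110,p,30); print("tube",len(q),q.mean(0))
E
```

```text
tube (array([542.6, 322.4, 118.8]), np.float64(0.868968169909376)) side@z [541.8 319.7 120. ] top@z [542.1 322.2 120. ]
worn (array([588.1,  95.6, 198.7]), np.float64(2.9421438650118823)) side@z [587.6  92.3 200. ] top@z [586.6  96.2 200. ]
new (array([ 525.5, -259. ,  208.6]), np.float64(0.5003957565337324)) side@z [ 524.  -260.6  210. ] top@z [ 525.1 -258.6  210. ]
bush (array([589.9,  96.2, 146.4]), np.float64(0.4799405245852093)) side@z [584.8  88.3 151. ] top@z [589.   95.7 151. ]
plate 1472 [536.6  30.9 141. ] [645.8 161.6 149. ]
(591.2225341796875, 96.03134155273438) (130.06893920898438, 107.84690856933594) 89.03990173339844
worn pts 24 [588.7  96.4 190.7] [588.3  96.3 197.8] 203.31563698844232
plate 879 [534.8  28.5 141. ] [645.6 162.2 149. ]
(590.1759033203125, 94.8489990234375) (133.30479431152344, 109.81204986572266) 88.76873016357422
worn pts 68 [587.3  93.7 180.8] [587.3  93.  181.2] 198.7816286262154
new pts 22 [ 524.8 -256.   207. ]
new pts low 7 [ 523.8 -254.5   94.1]
rack ((525.5341796875, -210.122314453125), (56.177242279052734, 156.95700073242188), 0.5508296489715576)
new pts 135 [ 522.9 -261.1  191.6]
new pts low 101 [ 522.5 -261.4   91.9]
rack ((524.9985961914062, -210.61151123046875), (58.297420501708984, 156.89041137695312), 0.6990708708763123)
tube 38 [543.8 324.6 119.6] ((543.3394775390625, 324.4266357421875), (32.067867279052734, 33.94657516479492), 89.47811889648438)
tube 187 [542.5 321.2  70. ]
tube 23 [543.8 324.6 118.1] ((542.5850830078125, 323.035888671875), (34.27338790893555, 31.64690589904785), 39.16463088989258)
tube 350 [539.4 311.6  70.2]
```

jog_arm:
  deltas: "-30 -16 -30 -0.1 94; -85 -46 -60 -0.2 94; -140 -75 -60 -0.296 94; -195 -105 -60 -0.296 94; -250 -134 -60 -0.296 94; -305 -164 -60 -0.296 94; -360 -193 -60 -0.296 94; -415 -222 -60 -0.296 94; -468 -251 -60 -0.296 94; -510 -273.5 -60 -0.296 94"
  squeeze: 30

```text
clock: 1.35
eef_pos: [569.7, 113.8, 279.0]
eef_rot: [-3.141, -0.001, 3.141]
wrist_force: [0.2, 0.6, -0.3]
finger_gap: 94.1
```

```bash
cat > st.py <<'E'
from cell import manip
import numpy as np
np.set_printoptions(precision=3,suppress=True)
s=manip.read_state(); print({k:s[k] for k in("clock","joints","eef_pos","eef_rot","wrist_force","finger_gap")})
E
python3 st.py
```

```text
{'clock': 1.35, 'joints': array([ 0.134,  0.334,  1.339, -0.   ,  1.469, -1.436]), 'eef_pos': array([569.66 , 113.759, 279.017]), 'eef_rot': array([-3.141, -0.001,  3.141]), 'wrist_force': array([ 0.16 ,  0.566, -0.292]), 'finger_gap': 94.14543110222812}
```

jog_arm:
  deltas: "-19 -18.5 20 0 60; -19 -18.5 40 0 60; -19 -18.5 50 0 60; -19 -18.5 50 0 60; -19 -18.5 50 0 60; -19 -18.5 50 0 60; -19 -18.5 50 0 60; -19 -18.5 50 0 60; -19 -18.5 50 0 60; -19 -18.5 50 0 60"

```text
clock: 2.6
eef_pos: [587.4, 97.3, 229.4]
eef_rot: [-3.142, -0.0, -3.141]
wrist_force: [0.1, 0.0, -0.2]
finger_gap: 60.2
```

```bash
python3 st.py; python3 - <<'E'
from h import *
for n in("side","top"):
    p,d=optics.camera(n); np.savez(f"{n}1.npz",p=p,d=d)
    u,v=proj(n,[[588,95.5,200]])[0].astype(int); print(u,v); crop(p,u-50,v-50,100,100,6,f"pics/{n}1.png")
E
```

```text
{'clock': 2.6, 'joints': array([ 0.103,  0.395,  1.371, -0.   ,  1.376, -1.468]), 'eef_pos': array([587.444,  97.306, 229.432]), 'eef_rot': array([-3.142, -0.   , -3.141]), 'wrist_force': array([ 0.136,  0.025, -0.222]), 'finger_gap': 60.23784629834164}
253 147
222 194
```

View pics/side1.png

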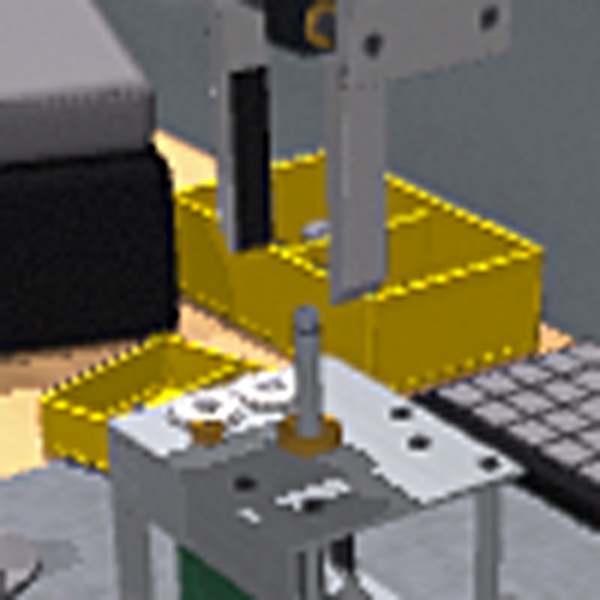

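View pics/top1.png

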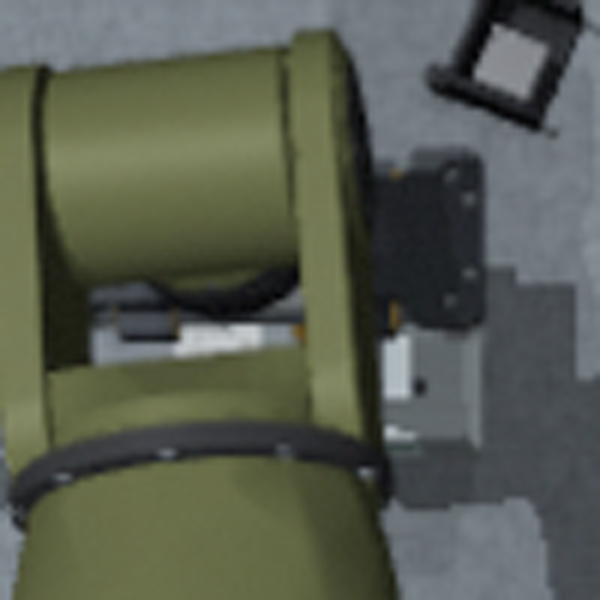

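jog_arm:
  deltas: "-1 -1.9 25 0 60; -1 -1.9 49 0 60; -1 -1.9 49 0 60; -1 -1.9 49 0 40; -1 -1.9 49 0 0; -1 -1.9 49 0 0; -1 -1.9 49 0 0; -1 -1.9 49 0 0; -1 -1.9 49 0 0; -1 -1.9 49 0 0"
  squeeze: 30

```text
clock: 3.95
eef_pos: [588.5, 96.3, 180.6]
eef_rot: [3.14, 0.0, -3.141]
wrist_force: [-0.5, 5.9, 0.9]
finger_gap: 9.1
```

```bash
python3 st.py; python3 - <<'E'
from h import *
for n in("side",):
    p,d=optics.camera(n)
    u,v=proj(n,[[588,95.5,200]])[0].astype(int); crop(p,u-50,v-50,100,100,6,f"pics/{n}2.png")
E
```

```text
{'clock': 3.95, 'joints': array([ 0.1  ,  0.435,  1.43 ,  0.002,  1.277, -1.472]), 'eef_pos': array([588.461,  96.27 , 180.569]), 'eef_rot': array([ 3.14 ,  0.   , -3.141]), 'wrist_force': array([-0.465,  5.899,  0.888]), 'finger_gap': 9.102683267200383}
```

View pics/side2.png

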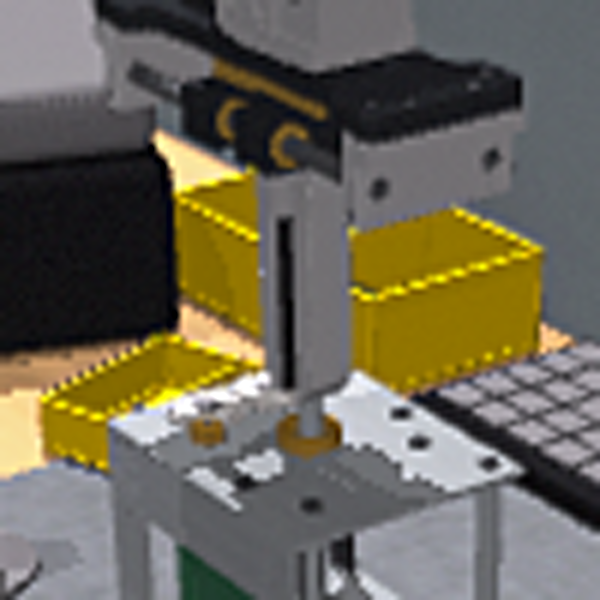

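jog_arm:
  deltas: "0 1 0 0 0; 0 2 0 0 0; 0 3 0 0 0; 0 3 0 0 0; 0 3 0 0 0; 0 3 0 0 0; 0 3 0 0 0; 0 3 0 0 0; 0 3 0 0 0; 0 3 0 0 0"

```text
clock: 5.25
eef_pos: [588.5, 98.4, 180.5]
eef_rot: [-3.142, 0.0, -3.141]
wrist_force: [0.4, -0.9, 3.5]
finger_gap: 9.3
```

jog_arm:
  deltas: "0 -1 0 0 0; -1 -1.5 0 0 0; -2 -1.5 0 0 0; -2 -1.5 0 0 0; -2 -1.5 0 0 0; -2 -1.5 0 0 0; -2 -1.5 0 0 0; -2 -1.5 0 0 0; -2 -1.5 0 0 0; -2 -1.5 0 0 0"

```text
clock: 6.5
eef_pos: [589.7, 97.1, 180.5]
eef_rot: [3.141, -0.002, -3.141]
wrist_force: [-8.2, 0.0, 6.9]
finger_gap: 9.8
```

jog_arm:
  deltas: "1 0 0 0 0; 2 0 0 0 0; 4 0 0 0 0; 4 0 0 0 0; 4 0 0 0 0; 4 0 0 0 0; 4 0 0 0 0; 4 0 0 0 0; 4 0 0 0 0; 4 0 0 0 0"

```text
clock: 7.75
eef_pos: [587.1, 97.0, 180.5]
eef_rot: [3.141, 0.002, -3.141]
wrist_force: [4.7, 1.1, 0.9]
finger_gap: 9.2
```

jog_arm:
  deltas: "-2 0.3 0 0 0; -2 0.3 0 0 0; -2 0.3 -15 0 0; -2 0.3 -35 0 0; -2 0.3 -60 0 0; -2 0.3 -85 0 0; -2 0.3 -110 0 0; -2 0.3 -135 0 0; -2 0.3 -155 0 0; -2 0.3 -170 0 0"

```text
clock: 9.0
eef_pos: [588.2, 97.1, 351.8]
eef_rot: [-3.141, 0.0, -3.141]
wrist_force: [0.9, -0.0, -0.9]
finger_gap: 9.2
```

```bash
python3 st.py; python3 - <<'E'
from h import *
for n in("side",):
    p,d=optics.camera(n)
    crop(p,150,20,200,180,4,f"pics/{n}3.png")
E
```

```text
{'clock': 9.0, 'joints': array([ 0.102,  0.351,  1.154, -0.   ,  1.637, -1.469]), 'eef_pos': array([588.196,  97.094, 351.764]), 'eef_rot': array([-3.141,  0.   , -3.141]), 'wrist_force': array([ 0.903, -0.006, -0.888]), 'finger_gap': 9.20802395283818}
```

View pics/side3.png

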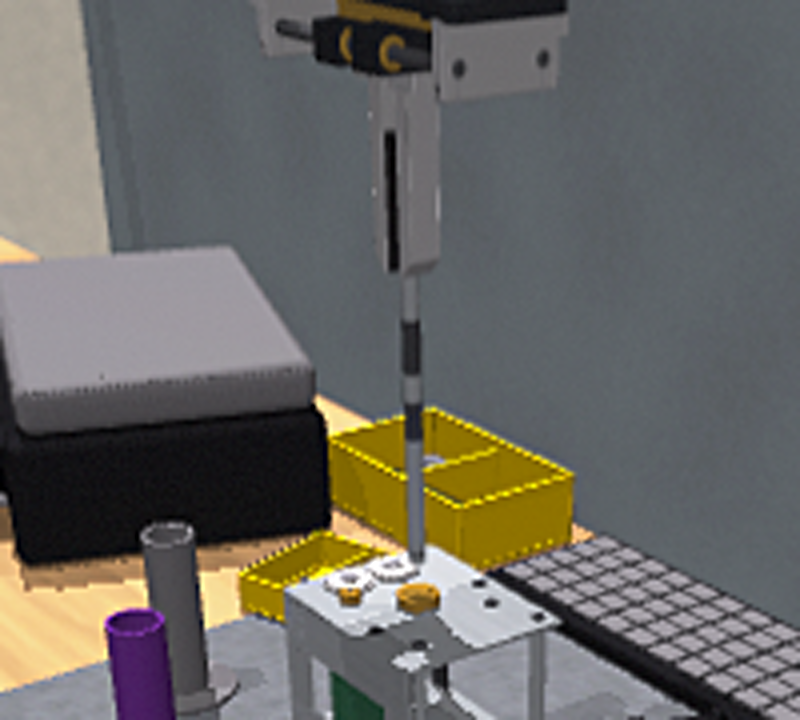

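jog_arm:
  deltas: "8 25 0 0 0; 16 60 0 0 0; 25 100 0 0 0; 32 140 0 0 0; 40 175 0 0 0; 44 205 0 0 0; 45.5 220 0 0 0; 45.5 226 0 0 0; 45.5 226 0 0 0; 45.5 226 20 0 0"

```text
clock: 10.3
eef_pos: [543.6, 322.4, 331.6]
eef_rot: [3.14, 0.003, 3.141]
wrist_force: [-0.0, -0.1, -1.2]
finger_gap: 9.5
```

```bash
python3 st.py; python3 - <<'E'
from h import *
p,d=optics.camera("side"); crop(p,110,20,180,180,4,"pics/side4.png")
E
```

```text
{'clock': 10.3, 'joints': array([ 0.478,  0.441,  1.075, -0.   ,  1.622, -1.093]), 'eef_pos': array([543.556, 322.42 , 331.6  ]), 'eef_rot': array([3.14 , 0.003, 3.141]), 'wrist_force': array([-0.037, -0.135, -1.159]), 'finger_gap': 9.525817064172664}
```

View pics/side4.png

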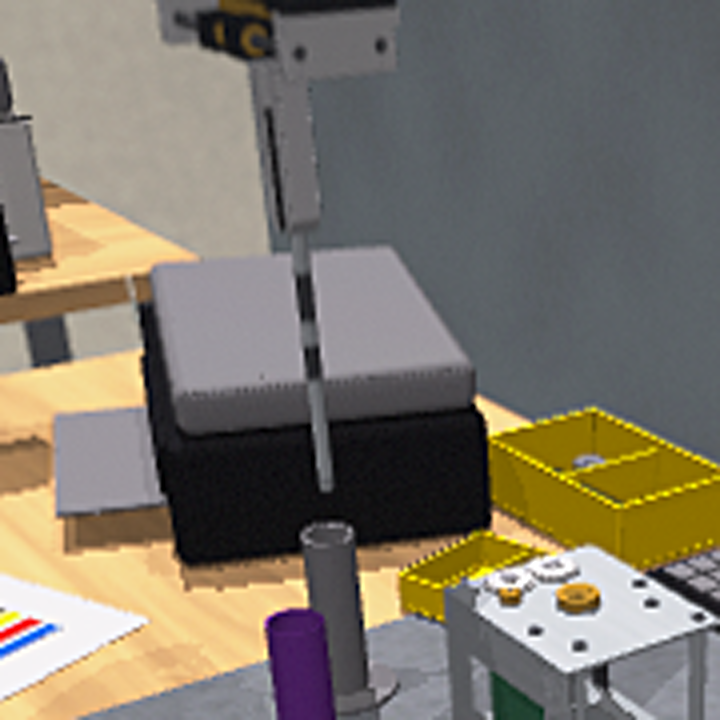

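```bash
python3 - <<'E'
from h import *
t=np.load("top0.npz");P=cloud("top",t["d"]).reshape(-1,3)
m=(P[:,2]>60)&(P[:,1]>360)&(P[:,0]>350)&(P[:,0]<900)&(P[:,2]<400)
q=P[m]; print(len(q),q.min(0),q.max(0)); q=q[abs(q[:,0]-543)<120]; print(q.min(0),q.max(0))
E
```

```text
8010 [530.16499823 360.33698825  60.01088622] [898.46510259 792.48274688 159.2879539 ]
[530.16499823 525.09843029  60.07731751] [662.98644026 792.48274688 159.2879539 ]
```

jog_arm:
  deltas: "0 0 10 0 0; 0 0 30 0 0; 0 0 50 0 0; 0 0 70 0 0; 0 0 90 0 0; 0 0 105 0 0; 0 0 120 0 0; 0 0 130 0 0; 0 0 136 0 0; 0 0 136 0 0"

```text
clock: 11.6
eef_pos: [542.9, 323.2, 194.3]
eef_rot: [-3.141, -0.0, -3.141]
wrist_force: [-0.3, 0.1, -1.7]
finger_gap: 9.3
```

```bash
python3 st.py; python3 - <<'E'
from h import *
p,d=optics.camera("side"); crop(p,110,40,180,180,4,"pics/side5.png")
E
```

```text
{'clock': 11.6, 'joints': array([ 0.479,  0.503,  1.298, -0.   ,  1.341, -1.092]), 'eef_pos': array([542.914, 323.198, 194.32 ]), 'eef_rot': array([-3.141, -0.   , -3.141]), 'wrist_force': array([-0.278,  0.119, -1.717]), 'finger_gap': 9.287658268680351}
```

View pics/side5.png

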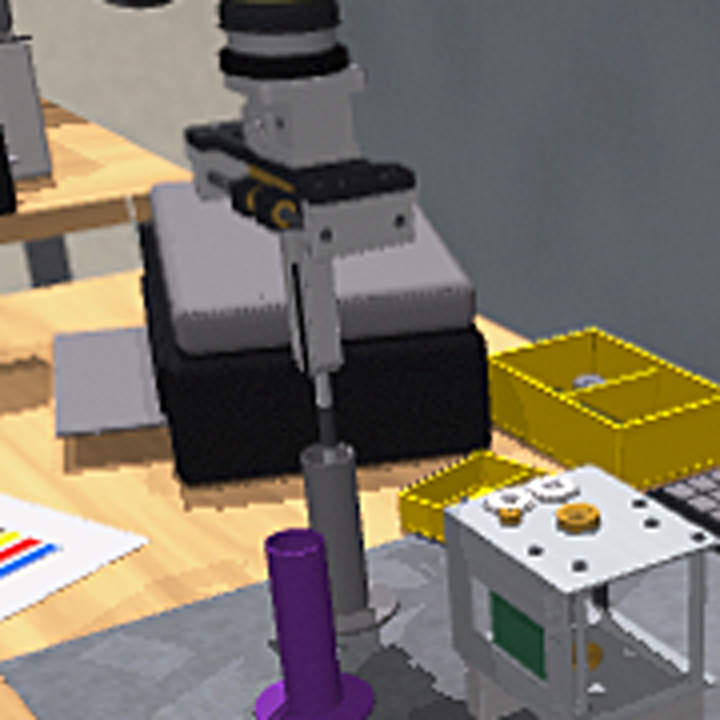

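jog_arm:
  deltas: "0 0 4 0 0; 0 0 4 0 0; 0 0 4 0 94; 0 0 4 0 94; 0 0 4 0 94; 0 0 4 0 94; 0 0 4 0 94; 0 0 4 0 94; 0 0 -30 0 94; 0 0 -70 0 94"

```text
clock: 12.9
eef_pos: [542.6, 323.1, 264.8]
eef_rot: [-3.141, -0.001, -3.141]
wrist_force: [-0.1, -0.1, 0.6]
finger_gap: 85.7
```

```bash
python3 st.py; python3 - <<'E'
from h import *
p,d=optics.camera("side"); crop(p,110,40,180,180,4,"pics/side6.png")
E
```

```text
{'clock': 12.9, 'joints': array([ 0.479,  0.461,  1.197, -0.   ,  1.485, -1.092]), 'eef_pos': array([542.65 , 323.096, 264.836]), 'eef_rot': array([-3.141, -0.001, -3.141]), 'wrist_force': array([-0.141, -0.085,  0.605]), 'finger_gap': 85.6887650449914}
```

View pics/side6.png

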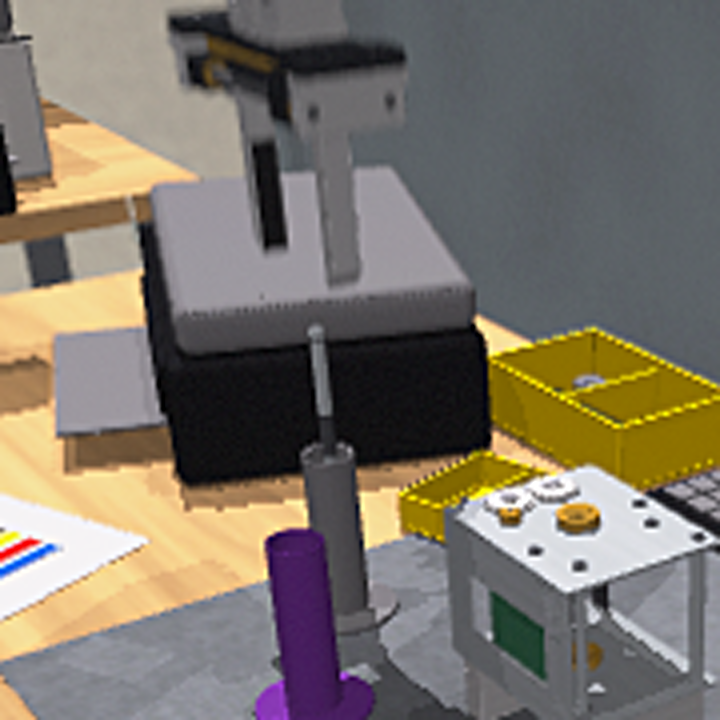

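jog_arm:
  deltas: "2 -25 0 0 94; 4 -75 0 0 94; 6 -133 0 0 94; 8 -191 0 0 94; 10 -249 0 0 94; 12 -307 0 0 94; 14 -365 0 0 94; 16 -423 0 0 94; 18 -481 0 0 94; 18 -530 0 0 94"

```text
clock: 14.2
eef_pos: [524.6, -208.9, 264.5]
eef_rot: [-3.141, 0.0, 3.141]
wrist_force: [0.3, 0.3, -0.5]
finger_gap: 93.9
```

jog_arm:
  deltas: "0 -30 0 0 94; 0 -48 0 0 94; 0 -52 0 0 94; 0 -52 0 0 94; 0 -52 10 0 80; 0 -52 20 0 70; 0 -52 25 0 60; 0 -52 25 0 60; 0 -52 25 0 60; 0 -52 25 0 60"

```text
clock: 15.45
eef_pos: [525.1, -258.9, 239.7]
eef_rot: [-3.141, 0.0, -3.141]
wrist_force: [-0.4, -0.0, -0.5]
finger_gap: 60.0
```

```bash
python3 st.py; python3 - <<'E'
from h import *
p,d=optics.camera("side"); np.savez("s7.npz",p=p,d=d);crop(p,270,130,140,180,4,"pics/side7.png")
p,d=optics.camera("top"); np.savez("t7.npz",p=p,d=d);cv2.imwrite("pics/top7.png",p[:,:,::-1])
E
```

```text
{'clock': 15.45, 'joints': array([-0.521,  0.365,  1.387,  0.   ,  1.389, -2.092]), 'eef_pos': array([ 525.093, -258.863,  239.742]), 'eef_rot': array([-3.141,  0.   , -3.141]), 'wrist_force': array([-0.395, -0.012, -0.535]), 'finger_gap': 60.044570477680026}
```

View pics/side7.png

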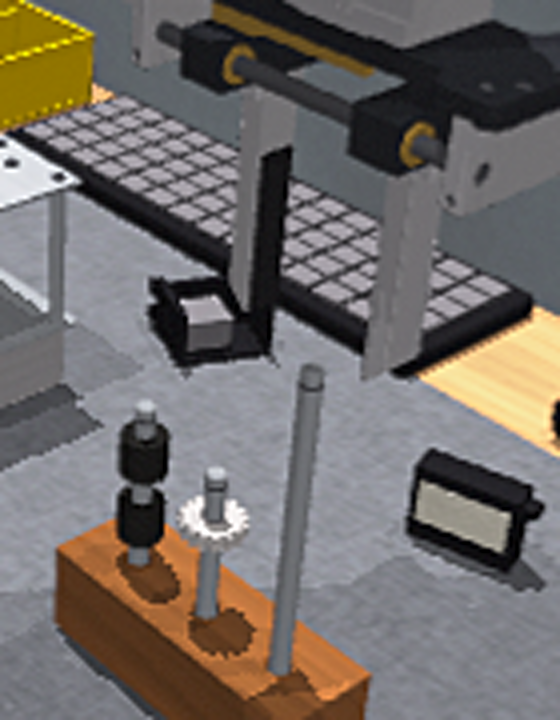

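View pics/top7.png

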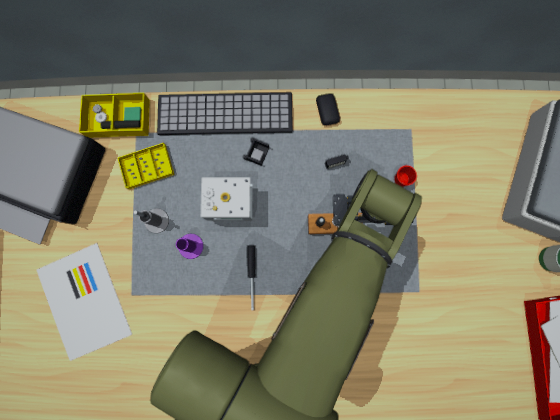

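New shaft is the long plain rod at side pixel (347,222). The roller shaft (306,234) and gear shaft (323,258) are shorter and carry parts. The jaws straddle the plain one, so I descend and grip.

jog_arm:
  deltas: "0 0 25 0 60; 0 0 50 0 60; 0 0 64 0 60; 0 0 64 0 60; 0 0 64 0 30; 0 0 64 0 0; 0 0 64 0 0; 0 0 64 0 0; 0 0 64 0 0; 0 0 64 0 0"
  squeeze: 40

```text
clock: 16.8
eef_pos: [525.1, -258.7, 175.5]
eef_rot: [3.141, 0.0, -3.141]
wrist_force: [0.1, 1.4, 1.2]
finger_gap: 9.3
```

```bash
python3 st.py; python3 - <<'E'
from h import *
p,d=optics.camera("side"); crop(p,270,130,140,180,4,"pics/side8.png")
E
```

```text
{'clock': 16.8, 'joints': array([-0.52 ,  0.416,  1.469,  0.   ,  1.257, -2.092]), 'eef_pos': array([ 525.056, -258.693,  175.476]), 'eef_rot': array([ 3.141,  0.   , -3.141]), 'wrist_force': array([0.095, 1.353, 1.2  ]), 'finger_gap': 9.279218659925046}
```

View pics/side8.png

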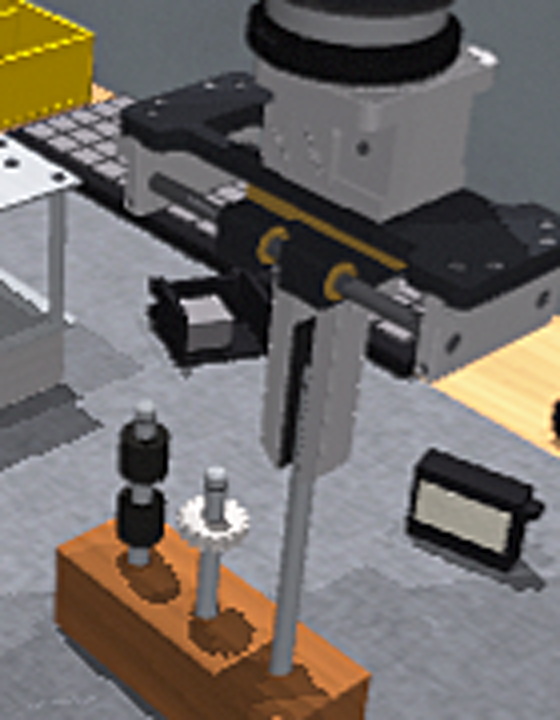

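```bash
python3 - <<'E'
from h import *
np.set_printoptions(precision=1,suppress=True)
c=C["side"]; print(-c["R"].T@c["t"])
# vertical lines: shaft predicted at several x
p,d=optics.camera("side"); crop(p,320,180,60,120,6,"pics/side9.png")
for x in(518,521,524,527): print(x,proj("side",[[x,-258,z] for z in(60,100,150)]).tolist())
P=cloud("side",d).reshape(-1,3)
for z0,z1 in((60,90),(90,120),(120,155),(165,200)):
    m=(P[:,2]>z0)&(P[:,2]<z1)&(np.hypot(P[:,0]-525,P[:,1]+259)<40); print(z0,m.sum(),np.median(P[m],0),P[m].min(0),P[m].max(0))
E
```

```text
[  95.9 -624.5  571.2]
518 [[336.35575821027555, 292.8705649244552], [338.21935767232145, 275.66855254561415], [340.71443016595623, 252.70974198048958]]
521 [[337.553083106952, 292.1611893670979], [339.4475709644444, 274.97670282192604], [341.983667310098, 252.04434215120358]]
524 [[338.7453223494265, 291.45488339453647], [340.6704252813965, 274.2879209207277], [343.24716993087003, 251.38198709482987]]
527 [[339.9325099869538, 290.7516261104709], [341.88795742502316, 273.6021854638531], [344.50497872823024, 250.7226549476666]]
60 73 [ 522.7 -262.7   74.2] [ 520.4 -265.1   60.1] [ 529.2 -255.4   89.4]
90 132 [ 522.5 -258.5  103.2] [ 515.1 -265.6   90.2] [ 536.5 -219.3  119.9]
120 98 [ 522.7 -262.7  137.8] [ 519.8 -266.6  120.1] [ 528.8 -256.   154.5]
165 384 [ 517.1 -267.   183.9] [ 513.8 -277.3  165.3] [ 534.4 -242.2  199.9]
```

View pics/side9.png

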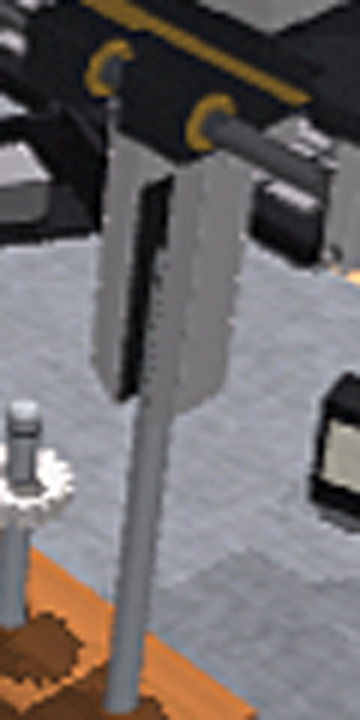

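jog_arm:
  deltas: "0 0 -4 0 0; 0 0 -12 0 0; 0 0 -24 0 0; 0 0 -40 0 0; 0 0 -60 0 0; 0 0 -85 0 0; 0 0 -110 0 0; 0 0 -135 0 0; 0 0 -155 0 0; 0 0 -165 0 0"

```text
clock: 18.15
eef_pos: [525.1, -258.9, 342.4]
eef_rot: [-3.14, 0.002, -3.141]
wrist_force: [-0.3, -0.0, -1.2]
finger_gap: 9.1
```

```bash
python3 st.py; python3 - <<'E'
from h import *
p,d=optics.camera("side"); crop(p,270,80,150,180,4,"pics/side10.png")
E
```

```text
{'clock': 18.15, 'joints': array([-0.521,  0.324,  1.21 , -0.   ,  1.606, -2.092]), 'eef_pos': array([ 525.054, -258.901,  342.447]), 'eef_rot': array([-3.14 ,  0.002, -3.141]), 'wrist_force': array([-0.293, -0.046, -1.162]), 'finger_gap': 9.106538876949799}
```

View pics/side10.png

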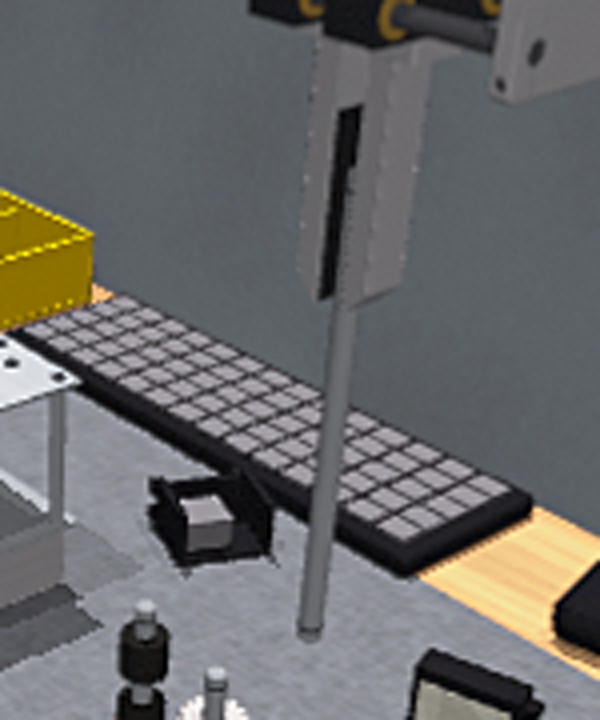

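jog_arm:
  deltas: "-4 20 -5 0 0; -11 60 -8 0 0; -20 110 -8 0 0; -30 165 -8 0 0; -40 220 -8 0 0; -48 270 -8 0 0; -56 310 -8 0 0; -61 340 -8 0 0; -63.4 353 -8 0 0; -63.4 356 -8 0 0"

```text
clock: 19.45
eef_pos: [588.2, 97.7, 348.1]
eef_rot: [-3.141, -0.001, -3.141]
wrist_force: [-0.3, 0.1, -0.9]
finger_gap: 9.3
```

jog_arm:
  deltas: "0 0 0 0 0; 0 0 0 0 0; 0 0 4 0 0; 0 0 8 0 0; 0 0 12 0 0; 0 0 14 0 0; 0 0 14 0 0; 0 0 14 0 0; 0 0 14 0 0; 0 0 14 0 0"

```text
clock: 20.7
eef_pos: [588.4, 97.2, 334.5]
eef_rot: [3.142, 0.0, -3.141]
wrist_force: [0.1, -0.4, -1.6]
finger_gap: 9.2
```

```bash
python3 st.py; python3 - <<'E'
from h import *
p,d=optics.camera("side"); np.savez("s11.npz",p=p,d=d); crop(p,205,80,100,110,6,"pics/side11.png")
p,d=optics.camera("top"); crop(p,150,130,120,100,6,"pics/top11.png")
for z in (172,250,320): print(proj("side",[[588.4,97.2,z]]))
P=cloud("side",d0:=np.load("s11.npz")["d"]).reshape(-1,3)
for z in range(175,320,20):
    m=(P[:,2]>z)&(P[:,2]<z+20)&(np.hypot(P[:,0]-588,P[:,1]-97)<12); print(z,m.sum(),P[m].mean(0).round(1))
E
```

```text
{'clock': 20.7, 'joints': array([ 0.102,  0.353,  1.189,  0.   ,  1.599, -1.469]), 'eef_pos': array([588.363,  97.242, 334.51 ]), 'eef_rot': array([ 3.142,  0.   , -3.141]), 'wrist_force': array([ 0.144, -0.373, -1.608]), 'finger_gap': 9.2284731178059}
[[253.10085054 158.93822132]]
[[252.21754196 126.57801736]]
[[251.34636746  94.8872517 ]]
175 32 [587.1  93.2 184.9]
195 33 [587.4  92.6 204.9]
215 40 [587.7  93.7 225.1]
235 43 [587.5  93.3 244.8]
255 36 [587.5  93.3 264. ]
275 36 [587.3  93.  284.3]
295 47 [587.2  93.3 305.4]
315 40 [582.6  99.  325.8]
```

View pics/side11.png

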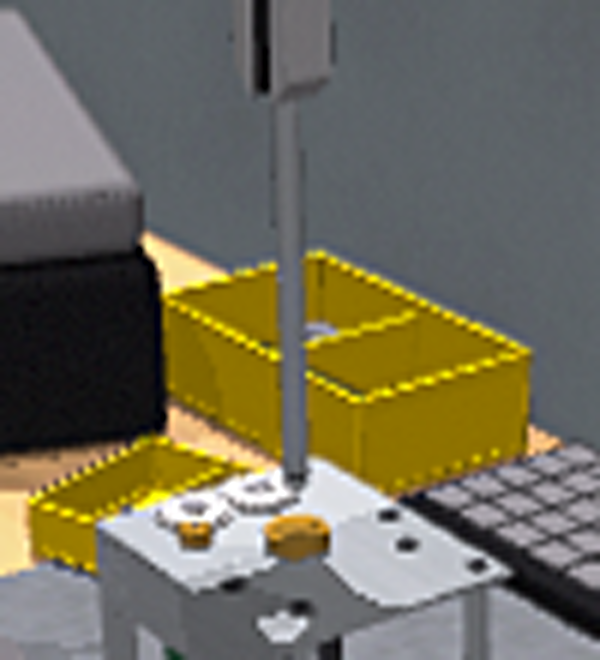

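View pics/top11.png

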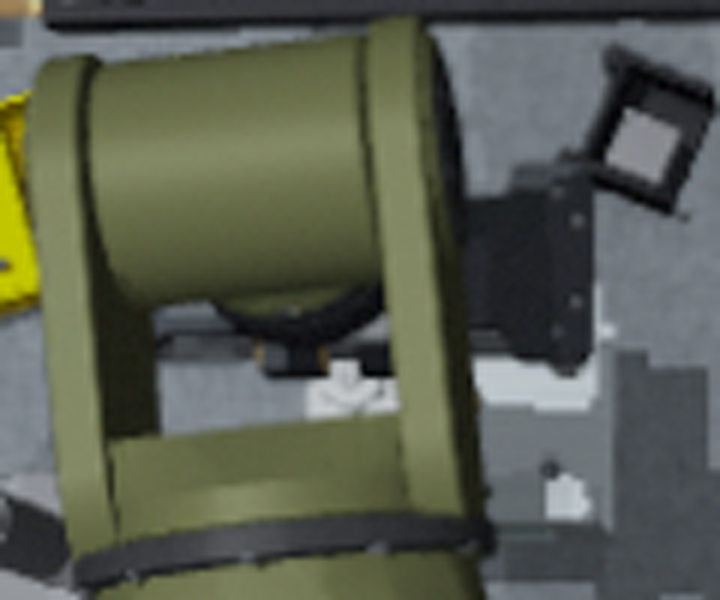

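jog_arm:
  deltas: "0 0 8 0 0; 0 0 14 0 0; 0 0 18 0 0; 0 0 22 0 0; 0 0 26 0 0; 0 0 32 0 0; 0 0 40 0 0; 0 0 50 0 0; 0 0 60 0 0; 0 0 60 0 0"

```text
clock: 22.05
eef_pos: [588.1, 97.2, 273.4]
eef_rot: [-3.141, -0.001, -3.141]
wrist_force: [-0.2, 0.3, -0.5]
finger_gap: 9.2
```

```bash
python3 st.py; python3 - <<'E'
from h import *
p,d=optics.camera("side"); crop(p,205,100,100,120,6,"pics/side12.png")
E
```

```text
{'clock': 22.05, 'joints': array([ 0.102,  0.372,  1.3  ,  0.   ,  1.47 , -1.469]), 'eef_pos': array([588.129,  97.215, 273.446]), 'eef_rot': array([-3.141, -0.001, -3.141]), 'wrist_force': array([-0.151,  0.345, -0.517]), 'finger_gap': 9.166305589963981}
```

View pics/side12.png

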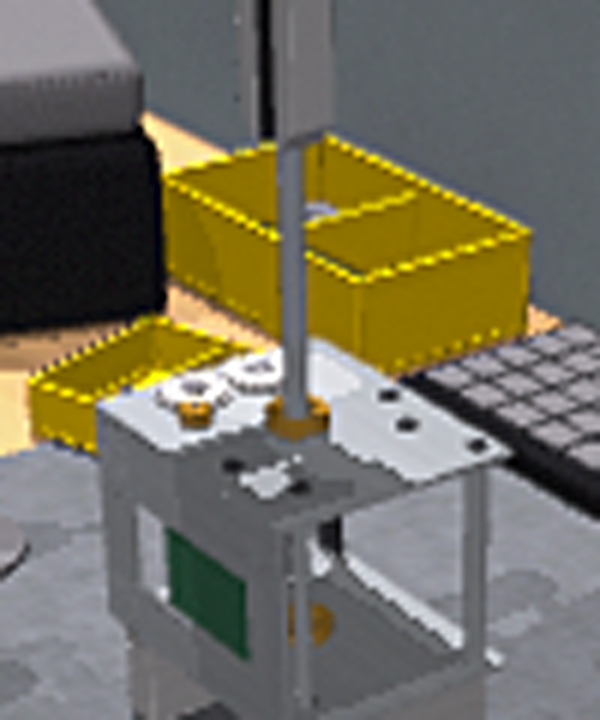

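jog_arm:
  deltas: "0 0 15 0 0; 0 0 32 0 0; 0 0 44 0 0; 0 0 50 0 0; 0 0 54 0 0; 0 0 58 0 0; 0 0 63 0 0; 0 0 70 0 0; 0 0 78.5 0 0; 0 0 78.5 0 0"

```text
clock: 23.35
eef_pos: [588.1, 97.2, 195.1]
eef_rot: [-3.141, -0.001, -3.141]
wrist_force: [-0.4, -0.0, -1.3]
finger_gap: 9.5
```

jog_arm:
  deltas: "0 0 0 0 0; 0 0 0 0 0; 0 0 0 0 0; 0 0 0 0 0; 0 0 0 0 0; 0 0 0 0 0; 0 0 0 0 0; 0 0 0 0 0; 0 0 0 0 0; 0 0 0 0 0"

```text
clock: 24.6
eef_pos: [588.4, 97.2, 196.0]
eef_rot: [-3.142, 0.0, -3.141]
wrist_force: [-0.3, -0.0, -1.0]
finger_gap: 9.4
```

```bash
python3 st.py; python3 - <<'E'
from h import *
p,d=optics.camera("side"); np.savez("s13.npz",p=p,d=d); crop(p,205,120,100,130,6,"pics/side13.png"); crop(p,170,130,50,90,6,"pics/tube13.png")
P=cloud("side",d).reshape(-1,3)
m=(P[:,2]>156)&(P[:,2]<176)&(np.hypot(P[:,0]-588,P[:,1]-97)<12); print(m.sum(),P[m].mean(0).round(1))
for z in(0,20,30,40): print(z,proj("side",[[588.4,97.2,z]])-[205,120])
E
```

```text
{'clock': 24.6, 'joints': array([ 0.102,  0.422,  1.412, -0.   ,  1.308, -1.469]), 'eef_pos': array([588.363,  97.232, 195.959]), 'eef_rot': array([-3.142,  0.   , -3.141]), 'wrist_force': array([-0.333, -0.027, -1.006]), 'finger_gap': 9.356158824498028}
30 [586.8  93.7 166. ]
0 [[ 49.78251989 101.20442664]]
20 [[49.60330475 94.52672726]]
30 [[49.51221765 91.13663754]]
40 [[49.4201214  87.71164541]]
```

View pics/side13.png

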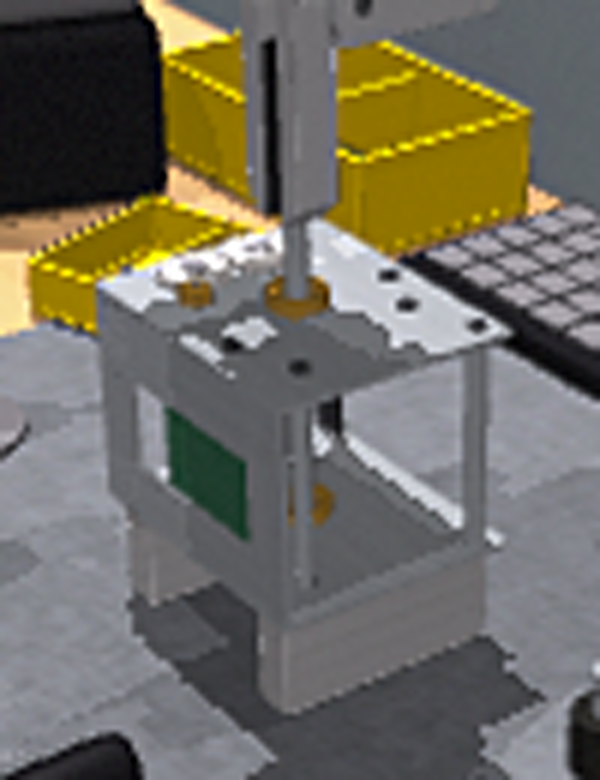

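View pics/tube13.png

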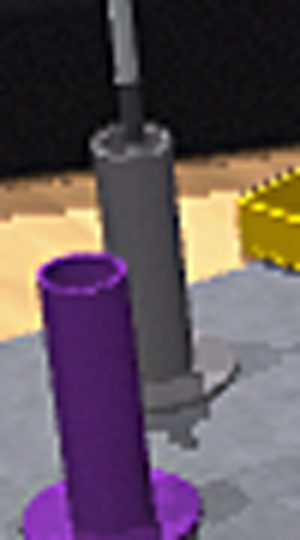

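```bash
python3 st.py; python3 -c "
from cell import workorder; print(workorder.sign_off())"; python3 st.py
```

```text
{'clock': 24.65, 'joints': array([ 0.102,  0.422,  1.412, -0.   ,  1.308, -1.469]), 'eef_pos': array([588.355,  97.215, 195.948]), 'eef_rot': array([-3.142,  0.   , -3.141]), 'wrist_force': array([ 0.229, -0.18 , -0.888]), 'finger_gap': 9.672489327016624}
the job is handed in; nothing more can be done
None
the job is handed in; nothing more can be done
```

I handed the job in at 24.65 s with the new shaft held in both bushings and the worn shaft standing in the grey tube. No verdict was reported.

- **Worn shaft:** I drew it out of the bushings and let it go in the grey tube. The last side picture shows it still standing there, with the fingers clear.
- **New shaft:** I lifted the long plain rod from the rack and threaded it down through the upper bushing and on into the lower one. It is held at a 40 N grip setting. From the tool height I work out its lower end at about 30 mm above the bench, about 10 mm below the lower bushing.
- **Last checks:** The wrist force was about 1 N, which is just the shaft's weight, so nothing was pressing on it. The TCP was at (588.4, 97.2), against (588.4, 97.3) for the bushing axis, which I found by pushing the worn shaft from side to side in its bushings.
- **Disagreement:** The cameras put the bushing axis about 1.5 mm lower in y than that probing did. I went by the probing.
- **Not seen directly:** The frame hid the lower bushing and the shaft end. That the shaft passes through it rests on the height reached and the lack of any push-back.

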